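# Open the red screw press

### The arm

A 6-joint arm with a two-finger parallel gripper is mounted at the origin on a cart in front of the work surface, level with it; the furniture and walls round the work are solid. World frame = base frame: x ahead of the robot, y to its left, z up, the work surface at z = 0. Lengths are in m, angles in rad, forces in N, time in s.
With the tool pointing down it reaches from about 0.3 to 1 m from the base axis. Payload 5.1 kg.
Tool frame: the origin (TCP) lies between the finger pads; the fingertips stand 19 mm ahead of it and the grasp point (between the pads) is the TCP (tip_reach is the z of the fingertips in the tool frame, in m); z points along the fingers, y is the direction in which the jaws open and shut (so a half turn about z gives the same grasp; the last joint's range is limited). The gripper opens to 95 mm and grips with 3 to 60 N. Pads are 20 mm wide; open, the fingers measure 119 mm over their backs; the gripper's body (75 mm by 180 mm) begins 59 mm behind the grasp point.
Start: joints at [1.189, 0.124, 1.65, -0, 1.367, -0.083], TCP at [0.191, 0.621, 0.234] pointing down, gripper open.
Joint ranges: [-2.61, 2.61], [-1.02, 2.33], [0.03, 2.71], [-1.35, 4.49], [0.32, 2.68], [-2.91, 2.91]. Speed limits (rad/s): [2.57, 2.57, 3.14, 3.14, 3.14, 3.14].

### API

Orientations are given as a unit quaternion [w, x, y, z].
In Python, from rig import * gives the robot as it stands.
- The arm moves only by the tool step_arm, never from a script. Its argument "steps" is one flat list of numbers, 7 for each row, row after row: the shift along the world's x, y, z in mm, then the turn, a rotation vector about the world's x, y, z in rad, then the closure, from 0 (fully open) to 1 (shut). In form: [tx, ty, tz, wx, wy, wz, fingers, tx, ty, tz, wx, wy, wz, fingers, ...]. A call has 1 to 5 rows; each row is the pose to reach, as a shift and turn from the pose commanded when the call began; what a row does not reach only later rows make up. A row lasts 1/10 s, in which the tool goes at most 50 mm and 8.59 degrees, less where a joint would pass 70% of its speed; a pose out of reach is approached as far as the arm can. A call with a gripper value outside its range is refused whole. The fingers move at their own pace and stop on an object; "newtons" is the grip in N (left out, the last holds). Time passes only in rows, so rows that repeat a pose let the fingers close. It gives the time, the measured TCP pose, the force and the opening at its end, in the units of the state.
- get_obs(): the state, without advancing time (a new reading comes with each control period).
- camera(name): name is "scene" or "top" or "wrist"; returns a dict with "frame" (400x640x3 uint8, red, green, blue), "vfov" (degrees; the focal length in pixels is half the picture's height over the tangent of half this angle, whatever the lens; pixels are square), "cx", "cy" (the principal point, pixels), "k1" (the pictures are not rectified: a ray, as slopes to the right and down, at radius r is drawn at 1 + k1 r^2 times it, then the intrinsics apply), "rvec" (rotation vector, rad) and "tvec" (3), from world to camera coordinates, as OpenCV has them; the wrist camera has in their place "mount" (4x4, takes a point from camera to tool coordinates, whose origin is the TCP and whose axes are the flange's). Camera axes: x right, y down, z forward; pixel columns grow to the right and rows downward; lengths in m; the calibration is good to about 2 mm. A picture is of the moment at which its call begins: read the wrist's pose just before it. There is no depth.
- hand_in(): hands the job in, once; it reports no verdict.
The state is a dict: "clock": time; "joint_pos": joint angles; "joint_velocities": joint speeds; "joint_efforts": joint torques, N m; "position": TCP position; "ee_rot": TCP orientation; "force": force on the tool from outside, world axes, zero at the start; "wrist_torque": the same for the moment, N m; "gripper_width": finger opening in m.
Only numpy, scipy, OpenCV 4.12 (cv2) and the standard library are available. Lean on these libraries where they do the work, as an engineer would, in place of code of your own. Each camera call takes 0.05 s, during which the arm holds its last target. There are 200 camera calls.

### The job

The print is done: open the screw press with the red handwheel all the way, by turning its wheel anticlockwise (seen from above) to its stop and following the wheel as it climbs, so that the lino block under its plate comes free. Then let go of the wheel. Leave the block lying where it is, and do not turn the wheel of the blue press.

Things in the scene. Friction and masses are not known exactly. Their poses are not given: they have to be found in the camera images.
- red_wheel (a joint): Angle (rad) of the red handwheel: 0 = screwed down, grows anticlockwise seen from above, 1.25 = its stop, fully open; starts at 0 to 0.12. The steep thread lifts wheel, screw and pressing plate by 12 mm per radian (15 mm in all). It turns stiffly (about 0.1 Nm) and stays where it is left.
- red_rim (a point): Centre of the red handwheel at mid-height of its rim (0.148 m above the table when shut, 0.163 m open). Round red disc 54 mm across, 16 mm high, white mark on top (along this point's x); the top of its press. Grip any two opposite sides of the rim from above. Below it: 28 mm collar, 18 mm screw, red crossbeam 36 x 164 mm, all but collar and screw under 0.111 m.
- blue_wheel (a joint): Angle (rad) of the other press's blue handwheel, which must be left alone: same meaning, starts at 0 to 0.12. That press is the same size, with blue wheel and beam, and stands at least 0.26 m from the red one, axis to axis, to its left or right.
- green_block: Mounted lino block with a dark green carved face and wooden edges, 60 x 75 x 21 mm, lying on the base of the red press (15 mm high) under its pressing plate. Origin at the centre of its underside. It stays there.

How it is judged:
At the end, for the whole second after the job is handed in: The red handwheel stands within 0.2 rad (11 degrees) of its stop, risen with its screw (mid-rim higher than 0.159 m above the table) and at rest; the green block lies within 15 mm of where it lay, and the blue handwheel is still screwed down (below 0.3 rad) (value of joint red_wheel above 1.05 rad and height (world z) of red_rim above 0.159 m and distance of green_block from where it was at the start of the episode below 0.015 m and value of joint blue_wheel below 0.3 rad and velocity of joint red_wheel between -0.05 and 0.05 rad/s); the robot touches nothing.
It fails at once if the blue handwheel is turned open (past 0.3 rad) (value of joint blue_wheel above 0.3 rad).
It fails at once if the green block is moved by more than 15 mm (distance of green_block from where it was at the start of the episode above 0.015 m).
It also fails if it takes over 32 s, if anything falls off the work surface, if the arm or the gripper's body presses on something with over 40 N, if the wrist force passes 120 N, or if a joint passes its speed limit or range.

## Working session

There is one attempt and no reset: what is moved stays moved. The work goes in short steps, Python scripts to look and compute and a tool call to move; the robot and the scene stay as the last step left them, time stands still between calls to the robot, and variables do not carry over. Pictures are saved under pics/ and viewed, about 8 in all and at most 12, crops included, and the job is handed in when it is done.

Besides the shell and the picture viewer there is one more tool, called after "Request:" by a JSON object that holds its "api" and its "payload", one argument or row to a line. step_arm: Moves the arm, as the interface text tells. Its arguments: {"type":"object","properties":{"steps":{"type":"array"},"newtons":{"type":"number"}},"required":["steps"]}

```bash
mkdir -p pics; cat > h.py <<'E'
from rig import *
import numpy as np, cv2
def shot(n,f):
    o=get_obs(); c=camera(n); cv2.imwrite('pics/'+f,c['frame'][:,:,::-1]); return o,c
def ray(c,u,v,z):
    f=200/np.tan(np.radians(c['vfov'])/2)
    K=np.array([[f,0,c['cx']],[0,f,c['cy']],[0,0,1]])
    p=np.array([(u-c['cx'])/f,(v-c['cy'])/f]); q=p.copy()
    for _ in range(20): q=p/(1+c['k1']*(q@q))
    R=cv2.Rodrigues(np.array(c['rvec'],float))[0]; t=np.array(c['tvec'],float).ravel()
    C=-R.T@t; d=R.T@np.array([q[0],q[1],1]); return C+d*(z-C[2])/d[2]
E
python3 - <<'E'
from h import *
print(get_obs())
a=shot('top','top1.png')[1]; b=shot('scene','scene1.png')[1]
import pickle; pickle.dump((a,b),open('c.pkl','wb'))
E
```

```text
{'clock': 0.0, 'joint_pos': array([ 1.18937950e+00,  1.24496780e-01,  1.65164764e+00,  1.97140978e-05,
        1.36748883e+00, -8.25721008e-02]), 'joint_velocities': array([ 0.00070296, -0.00091139, -0.00040967, -0.00087222, -0.00100867,
        0.00042742]), 'joint_efforts': array([-1.17715426e-03, -4.17610252e+01, -3.59927237e+01,  7.73102953e-02,
        4.90117853e-02, -1.55444632e-04]), 'position': array([0.19115521, 0.62063801, 0.23240798]), 'ee_rot': array([-2.43979923e-04,  1.48868855e-01,  9.88856422e-01, -9.90747332e-04]), 'force': array([ 0.15796886, -0.44491444, -0.74683832]), 'wrist_torque': array([ 0.05226271,  0.0003464 , -0.00254756]), 'gripper_width': 0.09493093135909328}
```

View pics/top1.png

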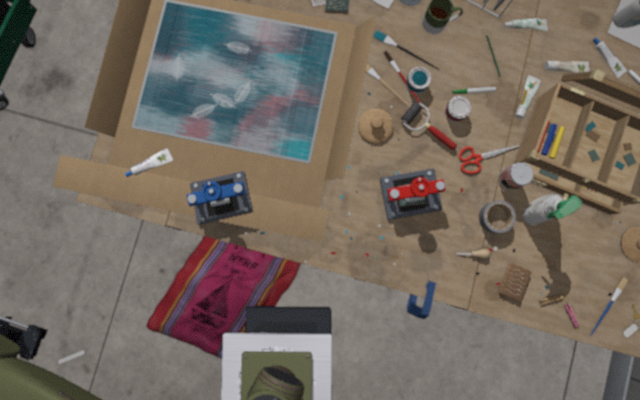

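View pics/scene1.png

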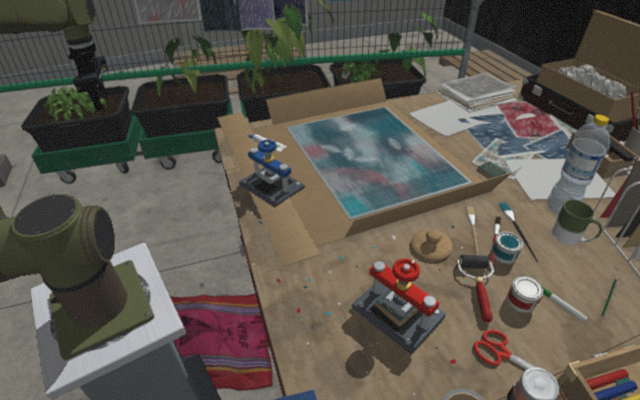

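The top view shows the red wheel near (421,187) and the blue one near (211,189). I'll enlarge crops of the red wheel from both cameras.

```bash
python3 - <<'E'
import cv2,numpy as np
a=cv2.imread('pics/top1.png')[160:220,375:455]; b=cv2.imread('pics/scene1.png')[250:330,360:450]
cv2.imwrite('pics/cr.png',np.hstack([cv2.resize(a,(400,300),interpolation=2),cv2.resize(b,(400,300*1),interpolation=2)]))
from h import *
import pickle; A,B=pickle.load(open('c.pkl','rb'))
for (u,v) in ((421,186),(211,189)): print(ray(A,u,v,.156))
print(ray(B,405,267,.156)); 
for w in ((388,190),(444,187)): print(ray(A,*w,.1))
E
```

```text
[ 0.57289485 -0.39679373  0.156     ]
[0.55868585 0.17488526 0.156     ]
[ 0.56873775 -0.39392317  0.156     ]
[ 0.56856807 -0.31456786  0.1       ]
[ 0.57887347 -0.47454143  0.1       ]
```

View pics/cr.png

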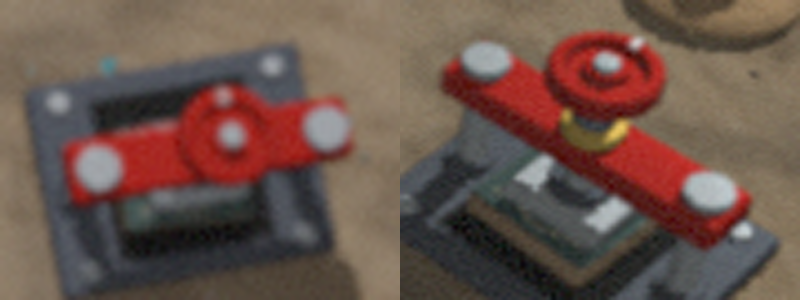

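The wheel centre is at about (0.571, -0.395). I'll swing over there high up, turning the tool clockwise on the way so the last joint keeps its range.

Request:
{"api": "step_arm", "payload": {
  "steps": [17, -46, 10, 0, 0, -0.11, 0, 34, -92, 20, 0, 0, -0.22, 0, 51, -138, 30, 0, 0, -0.33, 0, 68, -184, 40, 0, 0, -0.44, 0, 85, -228, 50, 0, 0, -0.55, 0],
  "newtons": 20
}}

```text
clock: 0.6
position: [0.2764, 0.3912, 0.2834]
ee_rot: [0.0, 0.414, 0.91, -0.0]
force: [1.2, -0.7, 0.8]
gripper_width: 0.095
```

Request:
{"api": "step_arm", "payload": {
  "steps": [17, -46, 0, 0, 0, -0.11, 0, 34, -92, 0, 0, 0, -0.22, 0, 51, -138, 0, 0, 0, -0.33, 0, 68, -184, 0, 0, 0, -0.44, 0, 85, -228, 0, 0, 0, -0.55, 0]
}}

```text
clock: 1.1
position: [0.3613, 0.1633, 0.2834]
ee_rot: [0.0, 0.645, 0.764, 0.0]
force: [1.3, 1.2, 0.3]
gripper_width: 0.095
```

Request:
{"api": "step_arm", "payload": {
  "steps": [17, -46, 0, 0, 0, -0.11, 0, 34, -92, 0, 0, 0, -0.22, 0, 51, -138, 0, 0, 0, -0.33, 0, 68, -184, 0, 0, 0, -0.44, 0, 85, -228, 0, 0, 0, -0.55, 0]
}}

```text
clock: 1.6
position: [0.4463, -0.065, 0.2834]
ee_rot: [-0.0, 0.829, 0.559, 0.0]
force: [0.7, 0.9, 0.4]
gripper_width: 0.0954
```

Request:
{"api": "step_arm", "payload": {
  "steps": [17, -46, 0, 0, 0, -0.11, 0, 34, -92, 0, 0, 0, -0.22, 0, 51, -138, 0, 0, 0, -0.33, 0, 68, -184, 0, 0, 0, -0.44, 0, 80, -215, 0, 0, 0, -0.55, 0]
}}

```text
clock: 2.1
position: [0.5265, -0.2807, 0.2826]
ee_rot: [-0.0, 0.95, 0.313, -0.0]
force: [-0.2, 1.0, 0.3]
gripper_width: 0.0949
```

Request:
{"api": "step_arm", "payload": {
  "steps": [15, -38, 0, 0, 0, 0, 0, 30, -76, 0, 0, 0, 0, 0, 44, -114, 0, 0, 0, 0, 0, 44, -114, 0, 0, 0, 0, 0]
}}

```text
clock: 2.5
position: [0.5704, -0.3955, 0.281]
ee_rot: [-0.001, 0.949, 0.314, -0.001]
force: [0.3, 0.8, -0.1]
gripper_width: 0.0949
```

```bash
python3 - <<'E'
from h import *
o,c=shot('wrist','w1.png')
import pickle; pickle.dump((o,c),open('w.pkl','wb'))
print(o['joint_pos'],o['position'],o['ee_rot']); print(c['mount'],c['vfov'],c['cx'],c['cy'],c['k1'])
E
```

```text
[-6.83257229e-01  1.96963699e-01  1.48926451e+00 -8.64390539e-04
  1.45780944e+00  2.48194456e-01] [ 0.57035087 -0.39548912  0.28095583] [-7.99694098e-04  9.49322168e-01  3.14301993e-01 -1.01949200e-03]
[[-8.00840522e-04 -9.65979806e-01 -2.58616266e-01  7.26084978e-02]
 [ 9.99999411e-01 -9.63184850e-04  5.01039887e-04 -2.07469357e-04]
 [-7.33089682e-04 -2.58615712e-01  9.65980008e-01 -1.51017339e-01]
 [ 0.00000000e+00  0.00000000e+00  0.00000000e+00  1.00000000e+00]] 58.926768412427364 311.8563822199494 190.87033700743535 0.005254334484094885
```

View pics/w1.png

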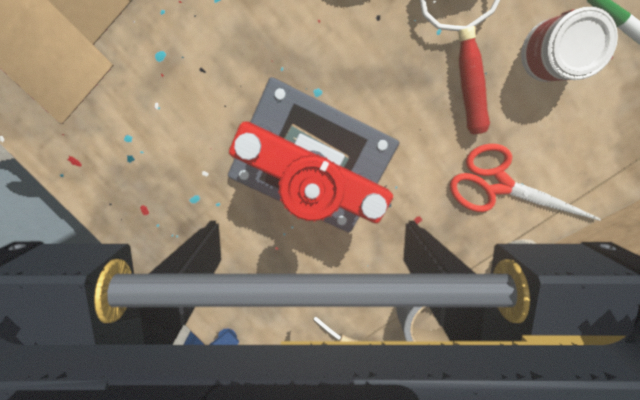

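The wrist view shows the red wheel's centre at about (311,189), with the rim's white mark at (324,166). I'll compute its position.

```bash
cat > m.py <<'E'
from h import *
import pickle
from scipy.spatial.transform import Rotation as Ro
o,c=pickle.load(open('w.pkl','rb'))
def wr(u,v,z):
    f=200/np.tan(np.radians(c['vfov'])/2)
    q=np.array([(u-c['cx'])/f,(v-c['cy'])/f,1]); 
    w,x,y,zz=o['ee_rot']; R=Ro.from_quat([x,y,zz,w]).as_matrix(); M=np.array(c['mount'])
    C=R@M[:3,3]+o['position']; d=R@M[:3,:3]@q; return C+d*(z-C[2])/d[2]
E
python3 - <<'E'
from m import *
im=c['frame'].astype(int)[120:235,225:400]
p=wr(311,189,.157);print(p,wr(324,166,.157)-p, wr(281,189,.156),wr(341,189,.156),wr(311,221,.14))
A=pickle.load(open('c.pkl','rb'))[0]; print(ray(A,419.8,186.8,.155))
E
```

```text
[ 0.57003886 -0.39445144  0.157     ] [0.02119484 0.00294463 0.        ] [ 0.55540467 -0.37519782  0.156     ] [ 0.58424146 -0.41400819  0.156     ] [ 0.54317255 -0.41429214  0.14      ]
[ 0.57079756 -0.39367721  0.155     ]
```

The centre is (0.570, -0.3945), within 1 mm of the TCP. Next I descend to mid-rim height and close the gripper.

Request:
{"api": "step_arm", "payload": {
  "steps": [0, 1, -40, 0, 0, 0, 0, 0, 1, -80, 0, 0, 0, 0, 0, 1, -110, 0, 0, 0, 0, 0, 1, -132, 0, 0, 0, 0, 0, 1, -132, 0, 0, 0, 0.2],
  "newtons": 20
}}

```text
clock: 3.05
position: [0.5679, -0.3878, 0.1468]
ee_rot: [-0.004, 0.949, 0.316, -0.002]
force: [-0.4, -0.4, -0.6]
gripper_width: 0.091
```

Request:
{"api": "step_arm", "payload": {
  "steps": [0, 0, 0, 0, 0, 0, 0.4, 0, 0, 0, 0, 0, 0, 0.6, 0, 0, 0, 0, 0, 0, 0.8, 0, 0, 0, 0, 0, 0, 1, 0, 0, 0, 0, 0, 0, 1]
}}

```text
clock: 3.55
position: [0.572, -0.3927, 0.1535]
ee_rot: [0.003, 0.949, 0.316, 0.002]
force: [5.1, -5.8, -2.4]
gripper_width: 0.0535
```

The rim is gripped (opening 53.5 mm). I'll turn anticlockwise and climb 1.2 mm per 0.1 rad.

Request:
{"api": "step_arm", "payload": {
  "steps": [0, 0, 0, 0, 0, 0.04, 1, 0, 0, 1, 0, 0, 0.1, 1, 0, 0, 2.4, 0, 0, 0.2, 1, 0, 0, 3.6, 0, 0, 0.3, 1, 0, 0, 4.8, 0, 0, 0.4, 1],
  "newtons": 25
}}

```text
clock: 4.05
position: [0.5712, -0.3921, 0.1582]
ee_rot: [0.002, 0.866, 0.5, 0.0]
force: [0.9, -1.5, 2.3]
gripper_width: 0.0533
```

Request:
{"api": "step_arm", "payload": {
  "steps": [0, 0, 1, 0, 0, 0.08, 1, 0, 0, 2, 0, 0, 0.16, 1, 0, 0, 3, 0, 0, 0.24, 1, 0, 0, 4, 0, 0, 0.32, 1, 0, 0, 4.8, 0, 0, 0.4, 1]
}}

```text
clock: 4.55
position: [0.5701, -0.3918, 0.163]
ee_rot: [0.001, 0.75, 0.661, -0.001]
force: [-2.0, -0.4, 5.1]
gripper_width: 0.0535
```

```bash
python3 - <<'E'
from h import *
o=get_obs(); print(o['position'],o['ee_rot'],o['force'],o['wrist_torque'],o['joint_pos'])
E
```

```text
[ 0.5700975  -0.39176238  0.16298203] [ 5.73268367e-04  7.50053316e-01  6.61376765e-01 -6.84450313e-04] [-2.01275085 -0.35209694  5.12783328] [-0.20662992  0.75754495 -0.19257228] [-0.67902718  0.26195056  1.61291367 -0.00161696  1.26582901 -0.5530524 ]
```

Request:
{"api": "step_arm", "payload": {
  "steps": [0, 0, 1, 0, 0, 0.08, 1, 0, 0, 2, 0, 0, 0.16, 1, 0, 0, 3, 0, 0, 0.24, 1, 0, 0, 4, 0, 0, 0.32, 1, 0, 0, 4.8, 0, 0, 0.39, 1]
}}

```text
clock: 5.05
position: [0.569, -0.3919, 0.1676]
ee_rot: [-0.001, 0.608, 0.794, -0.002]
force: [-5.1, -0.7, 5.3]
gripper_width: 0.0537
```

```bash
python3 - <<'E'
from h import *
import pickle
o,c=shot('wrist','w2.png'); pickle.dump((o,c),open('w.pkl','wb'))
print(o['position'],o['ee_rot'],o['force'],o['wrist_torque'])
E
```

```text
[ 0.56900126 -0.39191735  0.16763336] [-6.65970541e-04  6.07827597e-01  7.94067172e-01 -1.57929417e-03] [-5.10723647 -0.71226788  5.31499208] [-0.33107399  1.31621179 -0.27210029]
```

View pics/w2.png

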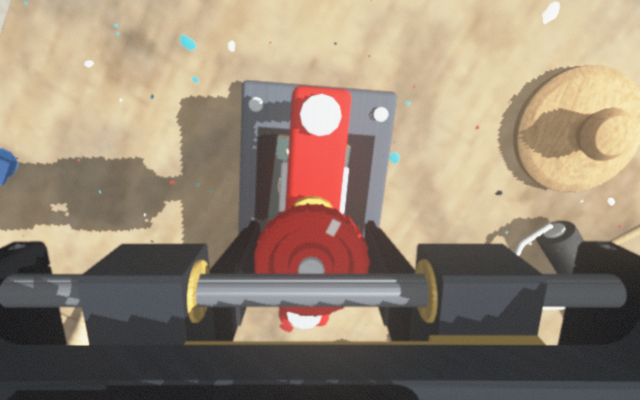

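The mark sits at (332,228) and the hub at (311,267). That is the same bearing in the gripper as before, so the wheel has turned the full 1.19 rad without slipping. A little more turn should bring it to the stop.

Request:
{"api": "step_arm", "payload": {
  "steps": [0, 0, 0.3, 0, 0, 0.03, 1, 0, 0, 0.5, 0, 0, 0.06, 1, 0, 0, 0.5, 0, 0, 0.06, 1]
}}

```text
clock: 5.4
position: [0.5688, -0.392, 0.1683]
ee_rot: [-0.001, 0.585, 0.811, -0.002]
force: [-6.5, -0.5, 5.4]
gripper_width: 0.0534
```

```bash
python3 - <<'E'
from h import *
o=get_obs(); print(o['position'],o['ee_rot'],o['force'],o['wrist_torque'])
E
```

```text
[ 0.56881306 -0.39202065  0.16829571] [-0.00081486  0.58479586  0.81117836 -0.00167704] [-6.48165326 -0.45145663  5.37037824] [-0.24977586  1.39909912 -0.18459284]
```

The wheel has turned 1.25 rad in total. I'll open the gripper and lift straight up.

Request:
{"api": "step_arm", "payload": {
  "steps": [0, 0, 0, 0, 0, 0, 0.6, 0, 0, 0, 0, 0, 0, 0.2, 0, 0, 0, 0, 0, 0, 0, 0, 0, 0, 0, 0, 0, 0, 0, 0, 0, 0, 0, 0, 0]
}}

```text
clock: 5.9
position: [0.5705, -0.3906, 0.1663]
ee_rot: [-0.0, 0.585, 0.811, 0.0]
force: [0.3, -0.5, -1.0]
gripper_width: 0.0802
```

Request:
{"api": "step_arm", "payload": {
  "steps": [0, 0, 15, 0, 0, 0, 0, 0, 0, 40, 0, 0, 0, 0, 0, 0, 75, 0, 0, 0, 0, 0, 0, 115, 0, 0, 0, 0, 0, 0, 115, 0, 0, 0, 0]
}}

```text
clock: 6.4
position: [0.5729, -0.3926, 0.2916]
ee_rot: [0.007, 0.584, 0.811, -0.0]
force: [0.2, -0.1, 1.8]
gripper_width: 0.095
```

```bash
python3 - <<'E'
from h import *
import pickle
o,c=shot('wrist','w3.png'); pickle.dump((o,c),open('w.pkl','wb'))
print(o['position'],o['ee_rot'],o['force'])
o,s=shot('scene','s2.png'); f=lambda i:cv2.resize(i[:,:,::-1],(400,300),interpolation=2)
cv2.imwrite('pics/f.png',np.hstack([f(c['frame'][60:300,160:480]),f(s['frame'][240:345,350:490])]))
E
```

```text
[ 0.57287081 -0.39259519  0.29162773] [ 7.08385587e-03  5.84494282e-01  8.11366843e-01 -3.15362213e-04] [ 0.19664874 -0.05820776  1.78885583]
```

View pics/f.png

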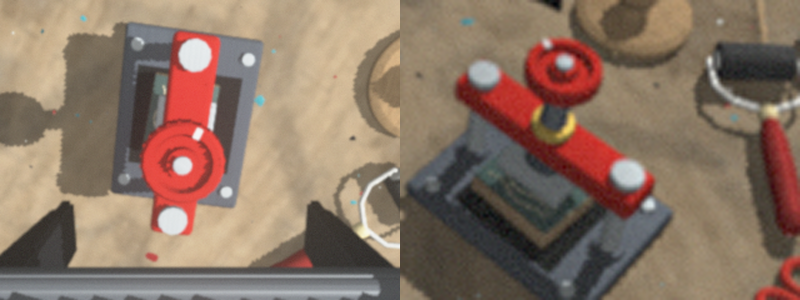

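In the released view the mark is at crop pixel (198,133) and the hub at (182,165), so the mark kept its turned bearing. The scene view shows the wheel raised on its screw, with the block still in place. I'll let the arm settle and hand in.

Request:
{"api": "step_arm", "payload": {
  "steps": [0, 0, 10, 0, 0, 0, 0, 0, 0, 10, 0, 0, 0, 0, 0, 0, 10, 0, 0, 0, 0]
}}

```text
clock: 6.8
position: [0.5702, -0.3907, 0.2908]
ee_rot: [-0.001, 0.585, 0.811, 0.0]
force: [0.5, -0.6, -0.3]
gripper_width: 0.0948
```

```bash
python3 -c "
from rig import *
print(hand_in())"
```

```text
the job is handed in; nothing more can be done
None
```

I gripped the red wheel's rim from above and turned it about 1.25 rad anticlockwise while climbing about 15 mm with it. I then let go, lifted clear and handed the job in at about 6.8 s of the 32 s allowed. The hand-in gave no verdict.

- **Wheel:** the white mark kept its bearing in the gripper to within about 3°, so the wheel did not slip and held its angle after release. I did not feel a clear hard stop. Since the wheel started at 0 to 0.12 rad, a 1.25 rad turn puts it at or very near the stop. I did not measure its final height. The last scene picture shows it raised on its screw.
- **Block:** it looks to be lying where it was under the plate, judged by eye only.
- **Blue press:** the arm never went near it.
- **Contact:** at the end the gripper was open and about 0.13 m above the rim, with the force reading close to zero.

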